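Clip the board and offer up the instrument cover

ROBOT

A 7-joint arm with a two-finger parallel gripper is mounted at the origin on the work surface. World frame = base frame: x ahead of the robot, y to its left, z up, the work surface at z = 0. Lengths are in m, angles in rad, forces in N, time in s.
With the tool pointing down it reaches from about 0.4 to 0.875 m from the base axis. Payload 19.3 kg.
Tool frame: the origin (TCP) lies between the finger pads, 19 mm behind the fingertips; this is the grasp point; z points along the fingers, y is the line along which they close (so a half turn about z gives the same grasp; the last joint's range is limited). The gripper opens to 85 mm and grips with 20 to 120 N. Pads are 22 mm wide; open, the fingers measure 114 mm over their backs; the gripper's body (76 mm by 85 mm) begins 54 mm behind the grasp point. The pads swing forward as they close: fully open they stand 13 mm farther back than shut.
Start: joints at [-1.419, 0.521, -0.036, 1.599, 0.021, 1.021, -0.113], TCP at [0.138, 0.61, 0.25] pointing down, gripper open.
Joint ranges: [-2.91, 2.91], [-0.3, 2.13], [-1.5, 1.42], [0.17, 2.43], [-1.26, 4.41], [0.16, 1.93], [-2.52, 2.52]. Speed limits (rad/s): [1.89, 1.89, 2.39, 2.39, 3.01, 3.01, 3.01].

INTERFACE

Orientations are given as [roll, pitch, yaw] about the fixed x, y, z axes, in that order (R = Rz(yaw) Ry(pitch) Rx(roll)).
In Python, from workcell import bot gives the robot as it stands.
- The arm moves only by the shell command python3 -m crank 'ROWS' [FORCE]. ROWS is a JSON object of lists of equal length, an entry for each row: "travel": the shift along the world's x, y, z in cm, a list of three; "turn": the turn, a rotation vector about the world's x, y, z in degrees, a list of three; "gripper": the closure, from 0 (fully open) to 1 (shut). A call has exactly 5 rows; each row is the pose to reach, as a shift and turn from the pose commanded when the call began; what a row does not reach only later rows make up. A row lasts 1/10 s, in which the tool goes at most 50 mm and 8.59 degrees, less where a joint would pass 70% of its speed; a pose out of reach is approached as far as the arm can. A call with a gripper value outside its range is refused whole. The fingers move at their own pace and stop on an object; FORCE is the grip in N (left out, the last holds). Time passes only in rows, so rows that repeat a pose let the fingers close, or fill a call up. It gives the time, the measured TCP pose, the force, the opening and the grip force at its end, in the units of the state.
- bot.observe(): the state, without advancing time (a new reading comes with each control period).
- bot.grab_frame(name): name is "scene" or "top"; returns a dict with "pixels" (480x640x3 uint8, red, green, blue), "fx", "fy", "cx", "cy" (pixels), "extrinsics" (4x4, takes a point from world to camera coordinates). Camera axes: x right, y down, z forward; pixel columns grow to the right and rows downward; lengths in m; the calibration is good to about 2 mm. A picture is of the moment at which its call begins. There is no depth.
- bot.job_done(): hands the job in; it is judged then, once.
The state is a dict: "clock": time; "qpos": joint angles; "qd": joint speeds; "joint_efforts": joint torques, N m; "position": TCP position; "tool_rot": TCP orientation; "force": force on the tool from outside, world axes, zero at the start; "moment": the same for the moment, N m; "grip_width": finger opening in m; "finger_force": force on a finger pad.
Only numpy, scipy, OpenCV 4.12 (cv2) and the standard library are available. Lean on these libraries where they do the work, as an engineer would, in place of code of your own. Each camera call takes 0.05 s, during which the arm holds its last target. There are 200 camera calls.

TASK

We are closing up this lab instrument: take the black spring clip from its parking stand and clip it well down onto the top edge of the upright circuit board, at about the middle, and let go of it. Then pick up the cover plate by its handle and hold it level, hovering about 15 mm clear above the four pillars with each of its holes centred over a threaded hole (either way round), and finish while still holding it there, so that I can start the screws; do not disturb the other things on the bench.

Things in the scene. Friction and masses are not known exactly. Their poses are not given: they have to be found in the camera images.
- chassis: Opened lab instrument, immovable: grey tray 160 x 120 x 22 mm, long side along its x, with four square steel pillars (16 mm, tops 80 mm above the bench) in its corners, a threaded hole in each top, and an upright green circuit board along its x through its middle. Other parts in the tray are under 32 mm high. Origin: centre of its underside on the bench, z up.
- board: The green circuit board, fixed upright in the chassis: 100 mm long (its x), 3 mm thick (its y), its free top edge 40 mm above the bench. Origin: middle of its lower edge, 34 mm below the top edge.
- board_edge (a point): Middle of the circuit board's top edge, 40 mm above the bench. x along the edge, y across the board, z up. The clip is down when its barrel meets this edge; it rides up about 3 mm as it is let go, which is fine.
- stand: Parking stand for the clip, fixed: dark foot 90 x 70 x 10 mm with an upright steel blade, 70 mm long (its x), 3 mm thick (its y), blade top 40 mm above the bench. Origin: centre of the foot's underside.
- clip: Black sprung clip like a clothes peg, 24 mm wide, 40 g, parked on the stand, jaws down, two handle arms up. Origin on its pivot (steel barrel, 8 mm diameter), 4 mm above the edge it is fully pushed onto (44 mm above the bench on stand and board). x: along pivot and edge; y: across, the way the arms are squeezed; z up. Jaws reach 18 mm below the pivot; arm tops 25 mm above it, 31 mm across.
- clip_jaw (a joint): Clip opening, rad: 0 = gripping a 3 mm edge, -0.1 = empty and shut, 0.54 = stop: arms squeezed parallel, 17 mm over them, jaws gaping 12 mm at the tips. Squeezing takes 4 to 11 N; carry with 20 to 60 N of grip, TCP about 16 mm above the pivot. Let go and the jaws spring shut (about 9 N). When squeezed the clip frame leans 0.27 rad, being the half with the +y arm.
- cover: Aluminium cover plate lying flat on the bench, 160 x 120 x 4 mm (long side along its x), 250 g, a 12 mm through hole near each corner in the same 136 x 96 mm pattern as the pillars; a black bar handle on top along its x. Origin: centre of its underside, z up. It fits either way round.
- cover_handle (a point): Centre of the cover's handle bar: 10 x 10 mm section, 80 mm long along the cover's x, on two end posts; centre 39 mm above the plate's underside, 30 mm free height under the bar; pinch it across (cover's y).
- cover_hole0 (a point): Centre of the cover's hole at its -x -y corner, at the underside: 68 mm along x and 48 mm along y from the cover's origin.
- cover_hole1 (a point): Centre of the cover's hole at its +x -y corner, at the underside: 68 mm along x and 48 mm along y from the cover's origin.
- cover_hole2 (a point): Centre of the cover's hole at its +x +y corner, at the underside: 68 mm along x and 48 mm along y from the cover's origin.
- cover_hole3 (a point): Centre of the cover's hole at its -x +y corner, at the underside: 68 mm along x and 48 mm along y from the cover's origin.
- chassis_hole0 (a point): Mouth of the 6 mm threaded hole in the pillar at the chassis's -x -y corner: 68 mm along x and 48 mm along y from the chassis origin, 80 mm above the bench.
- chassis_hole1 (a point): Mouth of the 6 mm threaded hole in the pillar at the chassis's +x -y corner: 68 mm along x and 48 mm along y from the chassis origin, 80 mm above the bench.
- chassis_hole2 (a point): Mouth of the 6 mm threaded hole in the pillar at the chassis's +x +y corner: 68 mm along x and 48 mm along y from the chassis origin, 80 mm above the bench.
- chassis_hole3 (a point): Mouth of the 6 mm threaded hole in the pillar at the chassis's -x +y corner: 68 mm along x and 48 mm along y from the chassis origin, 80 mm above the bench.
- dropper: Bystander: amber dropper bottle, 28 mm across, 75 mm tall. Origin: centre of its underside.
- driver: Bystander: screwdriver 160 mm long lying on the bench. Origin near its middle.
- tub: Bystander: open white tub 60 x 60 x 25 mm. Origin: centre of its underside.
- jar: Bystander: specimen jar, 48 mm across, 60 mm tall. Origin: centre of its underside.
Mind the look-alikes: they are no part of the job. Of the things that look like the cover, the smaller one is meant.

How it is judged:
By the outcome, as a careful person would: the job done as asked, in the order asked, and still so for the second after the job is handed in, while the arm keeps its last pose, push and grip.
It also fails if it takes over 61 s, if anything falls off the work surface, if the arm or the gripper's body presses on something with over 40 N, if the wrist force passes 120 N, or if a joint passes its speed limit or range.

## Working session

There is one attempt and no reset: what is moved stays moved. The work goes in short steps, Python scripts to look and compute and a shell command to move; the robot and the scene stay as the last step left them, time stands still between calls to the robot, and variables do not carry over. Pictures are saved under pics/ and viewed, at most 10 in all, crops included, and the job is handed in when it is done.

```bash
mkdir -p pics; ls; python3 - <<'E'
from workcell import bot
import cv2,pickle
for n in("scene","top"):
    f=bot.grab_frame(n); pickle.dump(f,open(f"pics/{n}0.pkl","wb"))
    cv2.imwrite(f"pics/{n}0.png",f["pixels"][:,:,::-1]); print(n,f["fx"],f["cx"],f["cy"],f["extrinsics"])
print(bot.observe())
E
```

```text
pics
scene 469.0593247112327 311.6740160056642 232.23569902276856 [[-0.86623782  0.49957672 -0.00742577  0.53314166]
 [ 0.26426665  0.44550889 -0.85538586 -0.03852089]
 [-0.42402262 -0.74292996 -0.51793812  1.39255601]
 [ 0.          0.          0.          1.        ]]
top 436.55913013939755 321.0226673519222 233.2137290184227 [[-0.02008867 -0.99978871  0.00435755 -0.07387876]
 [-0.99899361  0.01989749 -0.04019778  0.56999697]
 [ 0.04010258 -0.00516069 -0.99918224  1.20893813]
 [ 0.          0.          0.          1.        ]]
{'clock': 0.1, 'qpos': array([-1.41919989,  0.52195106, -0.03631224,  1.5999556 ,  0.02117297,
        1.0211326 , -0.1127908 ]), 'qd': array([-0.00170874,  0.00157227, -0.00260923, -0.00383981,  0.00052865,
       -0.00013029,  0.00112417]), 'joint_efforts': array([ 2.48689801e-03, -9.28487849e+01,  1.98344260e+00, -3.70544744e+01,
        1.81524799e-02,  5.39784043e-03,  6.35587480e-05]), 'position': array([0.13745842, 0.60939145, 0.24948389]), 'tool_rot': array([-3.14053169e+00,  6.05866809e-05,  2.91976725e+00]), 'force': array([-0.25761959, -0.37420981,  0.0613335 ]), 'moment': array([-0.02240301,  0.00223082,  0.04777157]), 'finger_force': 0.0, 'grip_width': 0.08535137327694461}
```

View pics/scene0.png

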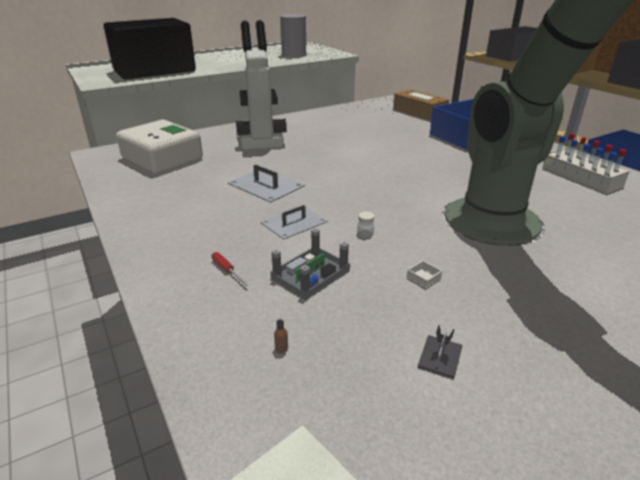

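View pics/top0.png

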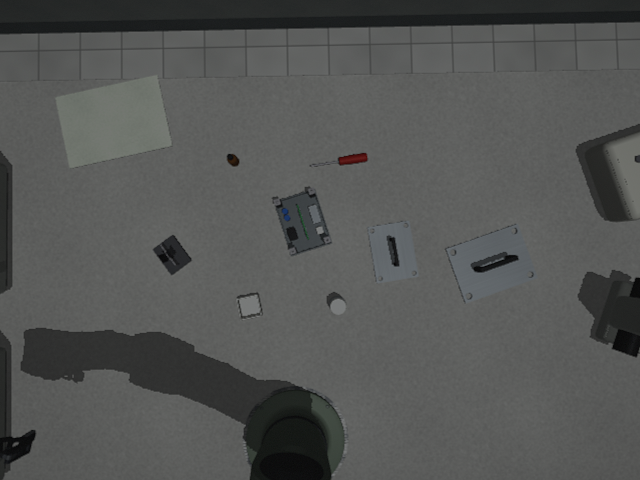

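The scene view shows the small plate at (294,220), the larger plate at (266,182), the chassis at (310,270) and the clip stand at (441,352). The top view shows the stand at (172,254), chassis at (302,221), small plate at (393,251) and large plate at (490,262).

Candidates in the top view: the cover is either the plate at (393,251) or the plate at (490,262), and I choose the smaller, (393,251). The clip is the only one, at (170,252). The board is the green strip in the chassis at (302,221). I'll check these in a close crop.

```bash
python3 - <<'E'
import cv2,pickle,numpy as np
t=pickle.load(open("pics/top0.pkl","rb"))["pixels"][:,:,::-1]; s=pickle.load(open("pics/scene0.pkl","rb"))["pixels"][:,:,::-1]
def c(im,x,y,w,h,W,H,g): return cv2.resize(np.clip(im[y:y+h,x:x+w]*g,0,255).astype(np.uint8),(W,H),interpolation=cv2.INTER_CUBIC)
a=np.hstack([c(t,147,230,50,50,300,300,2.2),c(t,265,183,75,75,300,300,2.2),c(t,362,217,60,90,200,300,2.2)])
b=np.hstack([c(s,410,315,60,67,270,300,1.5),c(s,262,225,96,75,300*96//75-20,300,1.5)]); b=np.hstack([b,np.zeros((300,800-b.shape[1],3),np.uint8)]) if b.shape[1]<800 else b[:,:800]
cv2.imwrite("pics/crop1.png",np.vstack([a,b]))
E
```

```text
(no output)
```

View pics/crop1.png

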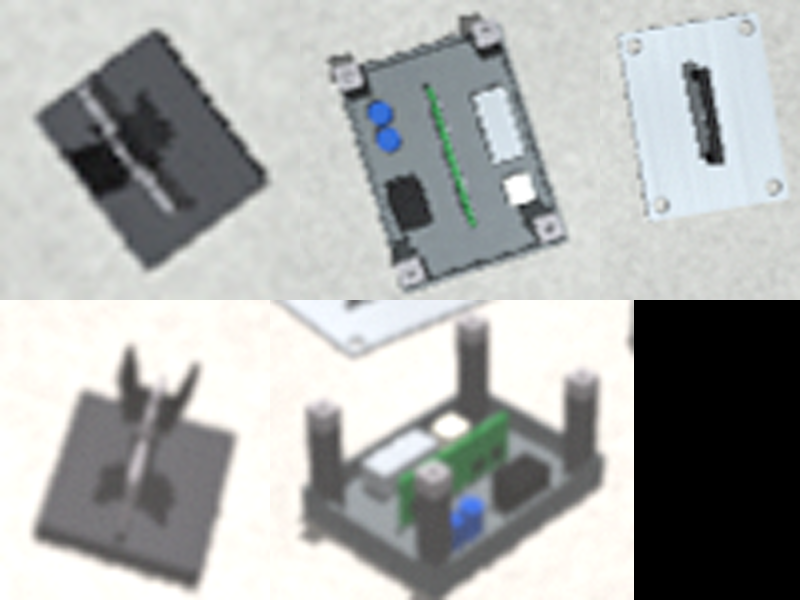

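The close crop confirms all three: the black clip sits astride the bright blade, with its left arm at about top pixel (163,257). The four pillar tops are at about (277,202), (311,191), (327,240) and (293,251), and the green board edge runs from (297,204) to (308,239). The smaller plate has a hole at each corner and its handle at (393,251).

```bash
cat > h.py <<'E'
import numpy as np,cv2
from scipy.spatial.transform import Rotation as Rr
def toz(f,uv,z):
    uv=np.atleast_2d(uv).astype(float); E=f["extrinsics"]; R,t=E[:3,:3],E[:3,3]; C=-R.T@t
    d=np.c_[(uv[:,0]-f["cx"])/f["fx"],(uv[:,1]-f["cy"])/f["fy"],np.ones(len(uv))]@R
    return C+d*((z-C[2])/d[:,2])[:,None]
def proj(f,P):
    p=np.atleast_2d(P)@f["extrinsics"][:3,:3].T+f["extrinsics"][:3,3]
    return np.c_[f["fx"]*p[:,0]/p[:,2]+f["cx"],f["fy"]*p[:,1]/p[:,2]+f["cy"]]
def blob(m,pt,r):   # largest contour of the mask within r of pt
    k=np.zeros_like(m); x,y=pt; k[y-r:y+r,x-r:x+r]=m[y-r:y+r,x-r:x+r]
    c=cv2.findContours(k,cv2.RETR_EXTERNAL,cv2.CHAIN_APPROX_NONE)[0]
    return max(c,key=cv2.contourArea)
def wcent(g,pt,r,thr):  # intensity-weighted centroid of bright spot
    x0,y0=int(round(pt[0])),int(round(pt[1])); s=np.clip(g[y0-r:y0+r+1,x0-r:x0+r+1].astype(float)-thr,0,None)
    yy,xx=np.mgrid[y0-r:y0+r+1,x0-r:x0+r+1]; return np.array([(s*xx).sum(),(s*yy).sum()])/s.sum()
def rigid(A,B):  # A model xy -> B world xy : yaw, centre, residual mm
    a=A-A.mean(0);b=B-B.mean(0); th=np.arctan2((a[:,0]*b[:,1]-a[:,1]*b[:,0]).sum(),(a*b).sum())
    R=np.array([[np.cos(th),-np.sin(th)],[np.sin(th),np.cos(th)]]); c=B.mean(0)-R@A.mean(0)
    return th,c,1e3*np.linalg.norm(A@R.T+c-B,axis=1)
HO=np.array([[-68,-48],[68,-48],[68,48],[-68,48]])/1e3
E
python3 - <<'E'
import pickle; from h import *
np.set_printoptions(precision=4,suppress=True,linewidth=200)
T=pickle.load(open("pics/top0.pkl","rb"));S=pickle.load(open("pics/scene0.pkl","rb"))
g=T["pixels"].max(2); gs=S["pixels"].max(2)
for nm,pt,r,z in(("cover",(393,251),38,.004),("big",(490,262),55,.004)):
    m=((T["pixels"].astype(int)[:,:,2]>105)*255).astype(np.uint8); c=blob(m,pt,r); b=cv2.boxPoints(cv2.minAreaRect(c)); P=toz(T,b,z)[:,:2]
    print(nm,P.mean(0),np.linalg.norm(np.diff(P,axis=0),axis=1),np.degrees([np.arctan2(*(P[i+1]-P[i])[::-1]) for i in(0,1)]))
pp=[wcent(g,p,3,95) for p in((277,202),(311,191),(327,240),(293,251))]; P=toz(T,pp,.08)
print("pil top",np.array(pp),P[:,:2]); # order: walk
A=HO[[2,1,0,3]] 
for A in(HO[[2,1,0,3]],HO[[1,2,3,0]],HO[[3,0,1,2]]): print(rigid(A,P[:,:2]))
ps=np.array([[262+(x-270)/3.79,225+(y-300)/4] for x,y in((323,410),(470,327),(582,380),(434,475))])
print("scene pillars",toz(S,ps,.08)[:,:2], ps)
print("scene handle corner holes skip")
hsv=cv2.cvtColor(T["pixels"],cv2.COLOR_RGB2HSV); m=((hsv[:,:,0]>45)&(hsv[:,:,0]<80)&(hsv[:,:,1]>110)).astype(np.uint8)*255; c=blob(m,(302,221),25)
print("green",toz(T,cv2.boxPoints(cv2.minAreaRect(c)),.04)[:,:2])
print("foot"); m=(g<62).astype(np.uint8)*255; c=blob(m,(172,254),24); P=toz(T,cv2.boxPoints(cv2.minAreaRect(c)),.008)[:,:2]; print(P,P.mean(0),np.linalg.norm(np.diff(P,axis=0),axis=1))
print(g[238:272,153:190])
print("scene"); print(gs[322:352,432:460])
E
```

```text
cover [ 0.5129 -0.2861] [0.1165 0.1578 0.1159] [ -81.6743 -172.149 ]
big [ 0.4618 -0.5207] [0.125  0.1596 0.1244] [ -71.0392 -161.6868]
pil top [[276.5    203.5   ]
 [310.     193.    ]
 [327.2222 239.8333]
 [292.     251.4286]] [[ 0.6467  0.0313]
 [ 0.6728 -0.0579]
 [ 0.5479 -0.1009]
 [ 0.5192 -0.0075]]
(np.float64(0.3062187171924709), array([ 0.5966, -0.0338]), array([1.2972, 3.3263, 1.8312, 2.0955]))
(np.float64(0.33553327280174977), array([ 0.5966, -0.0338]), array([92.9201, 95.9312, 95.3499, 98.3424]))
(np.float64(-2.8060593807880436), array([ 0.5966, -0.0338]), array([92.9201, 95.9312, 95.3499, 98.3424]))
scene pillars [[ 0.6796 -0.0559]
 [ 0.5533 -0.0909]
 [ 0.5232 -0.0013]
 [ 0.6522  0.0363]] [[275.9842 252.5   ]
 [314.7704 231.75  ]
 [344.3219 245.    ]
 [305.2718 268.75  ]]
scene handle corner holes skip
green [[ 0.6451 -0.0184]
 [ 0.6461 -0.0218]
 [ 0.5882 -0.0398]
 [ 0.5871 -0.0365]]
foot
[[0.5333 0.388 ]
 [0.5744 0.3302]
 [0.5008 0.2777]
 [0.4599 0.3354]] [0.5171 0.3328] [0.0709 0.0904 0.0707]
[[ 97  97 101 ... 102 100  99]
 [ 99  99 100 ... 103 101  99]
 [ 99 100 100 ..
[... 2870 characters left out ...]
  81  81]
 [ 81  82  81  80  80  79  75  69  79  99  90  70  64  71  79  82  83  81  82  83  80  82  81  81  80  81  80  80]
 [ 81  81  79  79  80  82  74  73  97 117  99  70  64  74  82  83  83  83  81  82  84  81  81  81  80  80  81  78]
 [ 80  82  81  82  80  81  75  82 110 124  98  71  68  78  82  82  83  83  81  79  81  81  81  81  81  81  83  79]
 [ 81  81  80  81  80  79  77  91 119 123  93  67  73  83  84  82  83  83  81  81  83  80  80  80  81  81  82  80]
 [ 82  79  80  78  75  75  80 102 128 120  87  67  75  81  82  82  82  83  81  80  82  83  81  80  80  79  80  80]
 [ 79  76  74  71  67  70  83 112 130 113  80  66  76  82  83  82  82  82  82  81  81  81  81  81  81  80  80  79]]
```

```bash
python3 -m crank '{"travel":[[3.8,-2.8,0],[7.6,-5.6,0],[11.4,-8.4,0],[15.2,-11.2,0],[19,-14,0]],"turn":[[0,0,-8.5],[0,0,-17],[0,0,-25.5],[0,0,-34],[0,0,-42.5]],"gripper":[0,0,0,0,0]}' 20
```

```text
clock: 0.6
position: [0.3287, 0.4682, 0.2499]
tool_rot: [-3.141, 0.0, 2.172]
force: [0.3, 0.7, -0.5]
grip_width: 0.0852
finger_force: 0.0
```

```bash
cat > est.py <<'E'
import pickle; from h import *
np.set_printoptions(precision=4,suppress=True,linewidth=220,threshold=5000)
T=pickle.load(open("pics/top0.pkl","rb"));S=pickle.load(open("pics/scene0.pkl","rb"))
g=T["pixels"].max(2); gs=S["pixels"].max(2)
print(g[240:270,156:184])
c0=np.array([.5171,.3328]); u=np.array([np.cos(np.radians(35.5)),np.sin(np.radians(35.5))]); v=np.array([-u[1],u[0]])
print("left/right scene tips in stand frame(mm), z69:",[((toz(S,p,.069)[0,:2]-c0)@np.c_[u,v]*1e3) for p in((438.3,324.8),(453.2,328.8))])
for s in(-15,-10,-5,0,5,10,15,20):
    print(s,[proj(T,np.r_[c0+u*(s/1e3)+v*(y/1e3),.069])[0] for y in(-15,15)],[proj(S,np.r_[c0+u*((s-12)/1e3)+v*(y/1e3),.069])[0] for y in(-15,15)])
for n,p in(("w",c0),): print([proj(T,np.r_[c0+u*s,.04])[0] for s in(-.035,.035)],[proj(S,np.r_[c0+u*s,.04])[0] for s in(-.035,.035)])
print(gs[240:262,266:286])
E
python3 est.py
```

```text
[[100 100  98  98  98 102 102  97  70  38  41  43  43  43  42  43  43  44  42  44  32  66  97 101  99  98  98  99]
 [101 101 100  98 102 100  94  74  40  44  43  43  42  44  43  43  43  43  43  43  41  32  65  96 102 101 100  98]
 [101 100 100 102 100  80  44  37  43  42  43  42  44  43  43  43  44  43  43  43  43  36  25  68  97 100 100 100]
 [100 100 101  97  78  53  33  30  42  43  43  43  41  43  44  44  43  43  44  43  43  43  33  27  74 101 100 100]
 [103 100  94  72  57  56  32  25  32  42  44  43  43  44  41  41  44  43  42  43  43  43  40  33  66  96 100  99]
 [ 97  77  46  44  71  70  34  28  27  34  42  44  44  41  31  34  44  44  44  43  43  42  44  40  42  72  94 100]
 [ 72  40  42  43  52  67  59  35  29  29  34  43  43  35  21  32  42  43  43  43  42  44  43  43  37  22  74 100]
 [ 42  43  44  43  41  69  81  58  31  29  34  41  44  36  24  20  32  43  45  44  44  43  43  44  43  31  65  95]
 [ 43  43  44  44  42  52  76  75  46  26  29  36  40  34  23  23  22  35  45  43  42  44  42  44  43  42  31  65]
 [ 43  43  44  45  44  43  53  69  62  32  24  24  23  24  25  23
[... 4669 characters left out ...]
15 104  97 121 157 174 178 178 176]
 [172 173 174 176 165 130  95  87  94  99 101  92  86  87 117 156 174 177 175 174]
 [173 173 174 174 163 130  93  80  82  83  84  83  79  83 115 154 172 176 178 175]
 [171 171 173 174 163 130  91  76  81  80  84  81  76  74 107 154 174 176 174 175]
 [171 171 173 173 163 130  87  71  72  76  78  75  68  65 101 151 173 175 175 174]
 [173 172 174 172 162 131  87  63  64  68  68  63  58  61  99 150 172 174 174 175]
 [174 173 171 172 162 129  85  60  58  60  61  57  55  58 100 151 172 174 174 174]
 [171 172 173 169 161 130  86  62  56  56  58  58  57  59  97 149 171 176 173 174]
 [171 172 172 172 163 136  90  64  57  58  59  58  55  59  95 144 168 173 171 168]]
```

```bash
python3 -m crank '{"travel":[[3.8,-2.7,0],[7.6,-5.4,0],[11.4,-8.1,0],[15.2,-10.8,0],[18.8,-13.6,0]],"turn":[[0,0,-8.5],[0,0,-17],[0,0,-25.5],[0,0,-34],[0,0,-42.5]],"gripper":[0,0,0,0,0]}'; python3 -m crank '{"travel":[[0,0,-1],[0,0,-3],[0,0,-5],[0,0,-7],[0,0,-7]],"turn":[[0,0,-8.5],[0,0,-17],[0,0,-25.5],[0,0,-34],[0,0,-42.5]],"gripper":[0,0,0,0,0]}';  python3 -m crank '{"travel":[[0,0,-0.5],[0,0,-1],[0,0,-1],[0,0,-1],[0,0,-1]],"turn":[[0,0,-4.2],[0,0,-4.2],[0,0,-4.2],[0,0,-4.2],[0,0,-4.2]],"gripper":[0,0,0,0,0]}'
```

```text
clock: 1.1
position: [0.5168, 0.3324, 0.2499]
tool_rot: [-3.141, 0.0, 1.43]
force: [0.2, 1.4, 0.3]
grip_width: 0.0855
finger_force: 0.0
clock: 1.6
position: [0.5143, 0.3331, 0.1773]
tool_rot: [3.142, 0.004, 0.688]
force: [-0.3, -0.9, 0.4]
grip_width: 0.0854
finger_force: 0.0
clock: 2.1
position: [0.5156, 0.3337, 0.1703]
tool_rot: [-3.141, -0.0, 0.622]
force: [-0.6, 0.4, 0.2]
grip_width: 0.0857
finger_force: 0.0
```

```bash
python3 -m crank '{"travel":[[0.1,-0.15,-3],[0.1,-0.15,-6],[0.1,-0.15,-9],[0.1,-0.15,-11],[0.1,-0.15,-11]],"turn":[[0,0,0],[0,0,0],[0,0,0],[0,0,0],[0,0,0]],"gripper":[0,0,0,0,0]}' 35; python3 - <<'E'
from workcell import bot
import cv2,numpy as np
f=bot.grab_frame("scene");i=f["pixels"][285:385,380:500,::-1]
a=cv2.resize(i,(600,500),interpolation=cv2.INTER_CUBIC);cv2.imwrite("pics/g1.png",np.clip(a*1.4,0,255))
print(bot.observe()["position"])
E
```

```text
clock: 2.6
position: [0.5155, 0.3314, 0.0579]
tool_rot: [-3.142, 0.003, 0.622]
force: [-0.6, -0.8, 0.6]
grip_width: 0.0854
finger_force: 0.0
[0.51630773 0.33175474 0.05963232][ WARN:0@0.998] global loadsave.cpp:1063 imwrite_ Unsupported depth image for selected encoder is fallbacked to CV_8U.
```

View pics/g1.png

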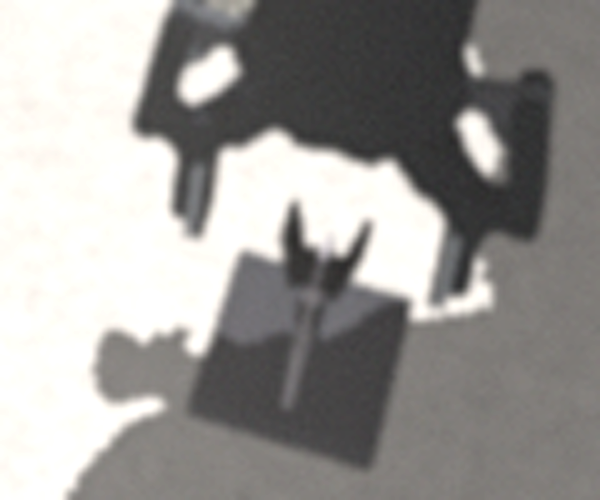

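The open fingers at crop pixels (195,190) and (450,265) straddle the clip arms at (293,210) and (365,225), and they are centred. I'll close now.

```bash
Z='[0,0,0]'; python3 -m crank '{"travel":[[0,0,0],[0,0,0],[0,0,0],[0,0,0],[0,0,0]],"turn":[[0,0,0],[0,0,0],[0,0,0],[0,0,0],[0,0,0]],"gripper":[0.5,0.6,0.7,0.8,1]}' 35; python3 -m crank '{"travel":[[0,0,0],[0,0,0],[0,0,0],[0,0,0],[0,0,0]],"turn":[[0,0,0],[0,0,0],[0,0,0],[0,0,0],[0,0,0]],"gripper":[1,1,1,1,1]}'
```

```text
clock: 3.15
position: [0.5171, 0.333, 0.0613]
tool_rot: [-3.141, -0.002, 0.621]
force: [0.3, -2.9, 14.7]
grip_width: 0.0162
finger_force: 37.0
clock: 3.65
position: [0.5171, 0.333, 0.0614]
tool_rot: [-3.141, -0.002, 0.621]
force: [-2.8, 1.0, 17.2]
grip_width: 0.016
finger_force: 37.6
```

```bash
python3 -m crank '{"travel":[[0,0,0.3],[0,0,1],[0,0,2],[0,0,3],[0,0,5]],"turn":[[0,0,0],[0,0,0],[0,0,0],[0,0,0],[0,0,0]],"gripper":[1,1,1,1,1]}'; python3 -m crank '{"travel":[[0,0,2],[0,0,5],[0,0,8],[0,0,8],[0,0,8]],"turn":[[0,0,0],[0,0,0],[0,0,0],[0,0,0],[0,0,0]],"gripper":[1,1,1,1,1]}'; python3 - <<'E'
from workcell import bot
import cv2,pickle; from h import *
print(bot.observe()["position"],bot.observe()["grip_width"])
f=bot.grab_frame("scene"); pickle.dump(f,open("pics/s2.pkl","wb")); c=proj(f,[[.517,.333,.16]])[0].astype(int); i=f["pixels"][c[1]-60:c[1]+65,c[0]-70:c[0]+80,::-1]
a=cv2.resize(i,None,fx=3,fy=3,interpolation=cv2.INTER_CUBIC)
t=bot.grab_frame("top"); pickle.dump(t,open("pics/t2.pkl","wb")); b=cv2.resize(t["pixels"][175:268,258:340,::-1],None,fx=4,fy=4,interpolation=cv2.INTER_CUBIC)
b=np.clip(b*2.,0,255).astype(np.uint8); H=max(a.shape[0],b.shape[0]); a=cv2.copyMakeBorder(a,0,H-a.shape[0],0,0,0); b=cv2.copyMakeBorder(b,0,H-b.shape[0],0,0,0)
o=np.hstack([np.clip(a*1.4,0,255).astype(np.uint8),b]); print(o.shape,c); cv2.imwrite("pics/g2.png",o[:,:800])
E
```

```text
clock: 4.15
position: [0.5161, 0.3319, 0.1104]
tool_rot: [3.142, 0.001, 0.621]
force: [-0.6, 0.6, -0.6]
grip_width: 0.0163
finger_force: 35.2
clock: 4.65
position: [0.5165, 0.3324, 0.1908]
tool_rot: [-3.141, -0.001, 0.621]
force: [0.0, 0.3, -1.2]
grip_width: 0.0162
finger_force: 35.3
[0.51652832 0.33241218 0.19084809] 0.01618295684727369
(375, 778, 3) [451 293]
```

View pics/g2.png

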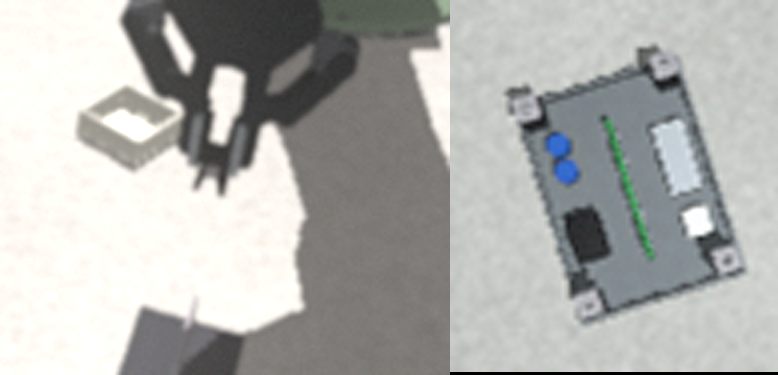

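The clip is held with its jaws gaping below the fingers at crop pixels (198,190) and (222,192), and the blade is empty. In the right panel the pillar holes are at about (526,107), (664,64), (728,260) and (588,305). Next I'll refine the chassis pose.

```bash
python3 - <<'E'
import pickle; from h import *
np.set_printoptions(precision=4,suppress=True,linewidth=220,threshold=5000)
T=pickle.load(open("pics/t2.pkl","rb"));S=pickle.load(open("pics/s2.pkl","rb"))
def hole(im,p,k=6):
    g=cv2.cvtColor(im,cv2.COLOR_RGB2GRAY).astype(float); x,y=np.round(p).astype(int); w=g[y-2:y+3,x-2:x+3]
    d=np.clip(np.percentile(w,65)-w,0,None); yy,xx=np.mgrid[-2:3,-2:3]; d*=(xx**2+yy**2<=4.1); 
    return np.array([x+(d*xx).sum()/d.sum(),y+(d*yy).sum()/d.sum()]) , g[y-3:y+4,x-3:x+4].astype(int)
pt=[(276.6,201.4),(311.1,190.6),(327.1,239.6),(292.1,250.9)]
ps=[(305.3,268.75),(276.,252.5),(314.8,231.75),(344.3,245.)]
for nm,f,p in(("top",T,pt),("scene",S,ps)):
    q=[hole(f["pixels"],a) for a in p]; Q=np.array([a[0] for a in q]); print(np.hstack([a[1] for a in q]))
    for z in(np.array(p),Q): W=toz(f,z,.08)[:,:2]; th,c,r=rigid(HO[[2,1,0,3]],W); print(nm,z.tolist(),np.degrees(th),c,r)
for nm,f,p,r in(("top",T,(302,221),25),("scene",S,(315,266),25)):
    hsv=cv2.cvtColor(f["pixels"],cv2.COLOR_RGB2HSV); m=((hsv[:,:,0]>45)&(hsv[:,:,0]<85)&(hsv[:,:,1]>90)).astype(np.uint8)*255
    y,x=np.nonzero(m[p[1]-r:p[1]+r,p[0]-r:p[0]+r]); y+=p[1]-r;x+=p[0]-r
    if nm=="top": P=toz(f,np.c_[x,y],.04)[:,:2]; c=P.mean(0); u=np.linalg.svd(P-c)[2][0]; s=(P-c)@u; print(c,np.degrees(np.arctan2(u[1],u[0])),c+u*(s.max()+s.min())/2,np.ptp(s))
E
```

```text
[[ 53  56  59  61  82  94  91  60  72  76  83  89  90  93  71  77  87  98  96  86  86  49  67  76  86  96  82  40]
 [ 68  75  81  87  91  70  40  81  93  87  79  85  88  79  95  98  94  87  92  92  86  84  96  94  93  94  87  57]
 [ 93  89  85  84  90  74  35  81  93  75  60  75  88  85  81  97  84  65  79  96  84  98  94  89  86  83  93  80]
 [ 90  84  77  76  83  83  47  65  91  87  87  87  88  91  82  95  70  57  80 101  89  97  90  85  66  69  94  87]
 [ 81  84  81  87  92  94  66  42  81  94  89  92  93  85  68  96  91  86  96  98  85  89  85  92  82  91  96  83]
 [ 86  92  82  81  92  97  71  45  81  98  92  90  75  55  46  83  99  93  84  67  51  88  85  99  93  91  78  65]
 [100  94  93  90  88  76  48  36  63  76  61  47  21  17  45  71  74  54  45  57  73  87  80  77  60  55  59  70]]
top [[276.6, 201.4], [311.1, 190.6], [327.1, 239.6], [292.1, 250.9]] 16.61077966311598 [ 0.6001 -0.0346] [0.6798 0.3042 0.5911 0.6989]
top [[276.7551020408163, 201.26530612244898], [311.0403022670025, 190.0], [326.94415584415583, 239.63896103896104], [292.17525773195877, 250.9278350515464]] 16
[... 618 characters left out ...]
06 109 107  99  97]
 [ 87  92  96  95  90  89  85  91 100 106 107  99  92  93  86  84  87  89  87  83  83  87  87  91  92  90  87  92]
 [ 83  86  86  88  88  85  80  87  88  91  91  88  86  88  77  76  81  82  80  75  75  82  84  88  88  88  82  86]]
scene [[305.3, 268.75], [276.0, 252.5], [314.8, 231.75], [344.3, 245.0]] 16.427077671937383 [ 0.6021 -0.0279] [1.8723 1.757  3.7015 0.1653]
scene [[305.2142857142857, 270.0444444444444], [275.8868686868687, 253.0787878787879], [315.01453488372096, 232.765503875969], [343.9704142011834, 245.98343195266273]] 16.017926185494957 [ 0.6043 -0.0244] [1.6983 2.9    4.3189 1.1966]
[ 0.6005 -0.0341] -163.3260787832325 [ 0.6001 -0.0342] 0.09527061070049736
```

```bash
python3 -m crank '{"travel":[[0.9,-4.2,0],[1.8,-8.4,0],[2.8,-12.6,0],[3.7,-16.8,0],[4.7,-21,0]],"turn":[[0,0,-4],[0,0,-8],[0,0,-12],[0,0,-16],[0,0,-19]],"gripper":[1,1,1,1,1]}'; python3 -m crank '{"travel":[[0.9,-4,0],[1.8,-8,0],[2.8,-12,-1],[3.6,-15.7,-2],[3.66,-15.7,-4]],"turn":[[0,0,0],[0,0,0],[0,0,0],[0,0,0],[0,0,0]],"gripper":[1,1,1,1,1]}';python3 -m crank '{"travel":[[0,0,-1],[0,0,-2],[0,0,-2],[0,0,-2],[0,0,-2]],"turn":[[0,0,0],[0,0,0],[0,0,0],[0,0,0],[0,0,0]],"gripper":[1,1,1,1,1]}'; python3 - <<'E'
from workcell import bot
import cv2,pickle; from h import *
o=bot.observe();p=o["position"];print(p,o["tool_rot"],o["grip_width"])
f=bot.grab_frame("scene"); pickle.dump(f,open("pics/s3.pkl","wb")); c=proj(f,p)[0].astype(int); i=f["pixels"][c[1]-50:c[1]+70,c[0]-70:c[0]+80,::-1]
print(c,"offset",c-[70,50]); cv2.imwrite("pics/g3.png",np.clip(cv2.resize(i,None,fx=5,fy=5,interpolation=cv2.INTER_CUBIC)*1.4,0,255).astype(np.uint8))
for q in([.6001,-.0344,.04],[.6001,-.0344,.05],[.6001,-.0344,p[2]-.034]): print(q,proj(f,q))
E
```

```text
clock: 5.25
position: [0.5631, 0.1204, 0.1892]
tool_rot: [3.141, 0.001, 0.287]
force: [0.9, 0.5, -0.3]
grip_width: 0.0162
finger_force: 35.2
clock: 5.75
position: [0.6005, -0.041, 0.15]
tool_rot: [3.139, -0.001, 0.283]
force: [0.6, -0.7, -0.1]
grip_width: 0.0159
finger_force: 35.3
clock: 6.25
position: [0.6004, -0.0343, 0.1306]
tool_rot: [3.141, -0.001, 0.29]
force: [-0.4, 0.1, 0.4]
grip_width: 0.0159
finger_force: 35.3
[ 0.60039813 -0.0343309   0.13060957] [ 3.14148938e+00 -7.77875955e-04  2.90332706e-01] 0.01592754701487262
[309 229] offset [239 179]
[0.6001, -0.0344, 0.04] [[309.96260785 261.17880927]]
[0.6001, -0.0344, 0.05] [[309.92420317 257.78410389]]
[0.6001, -0.0344, np.float64(0.09660956799240275)] [[309.74048773 241.54493935]]
```

View pics/g3.png

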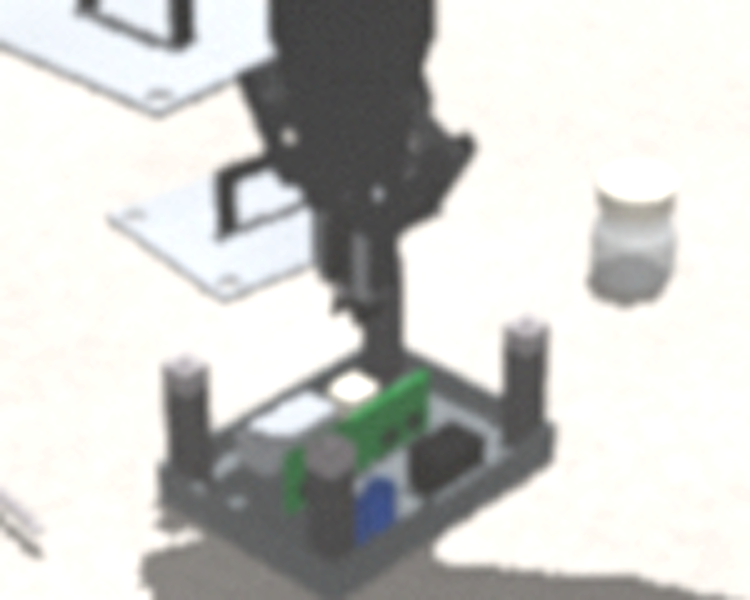

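The clip hangs over the board with its jaw tips at crop pixels (340,308) and (362,325). The board's top edge runs from (290,455) to (428,374). I'll check the lateral offset numerically.

```bash
python3 - <<'E'
import pickle; from h import *
np.set_printoptions(precision=2,suppress=True,linewidth=220,threshold=5000)
f=pickle.load(open("pics/s3.pkl","rb")); t=np.radians(16.63); R=np.array([[np.cos(t),-np.sin(t)],[np.sin(t),np.cos(t)]]); c=np.array([.6001,-.0344])
L=lambda x,y,z: np.r_[R@[x,y]+c,z]
f0=pickle.load(open("pics/scene0.pkl","rb"))
for x,y in HO: print("pillar pred crop",(proj(f,L(x,y,.08))[0]-[239,179]+.5)*5)
im=f0["pixels"].astype(int); ex=im[:,:,1]-np.maximum(im[:,:,0],im[:,:,2])
for col in(298,300,302,312,314,316,318,320,322):
    e=ex[245:280,col]; r=np.nonzero(e>15)[0][0]; sub=245+r-(e[r]-15)/max(e[r]-e[r-1],1)
    A=proj(f,L(-.05,.0,.04))[0];B=proj(f,L(.05,.0,.04))[0]; print(col,"edge row",round(sub,2),"pred mid-edge",round(A[1]+(B[1]-A[1])*(col-A[0])/(B[0]-A[0]),2))
print("px per mm across board",(proj(f,L(0,.001,.04))-proj(f,L(0,0,.04)))[0],A,B)
# big cover/cover sanity: cover corners predicted
print("jaw tip pred crop",[(proj(f,L(0,y,.0966))[0]-[239,179]+.5)*5 for y in(-.006,.006)])
E
```

```text
pillar pred crop [380.37 256.02]
pillar pred crop [183.78 364.6 ]
pillar pred crop [329.5  444.96]
pillar pred crop [525.11 325.  ]
298 edge row 267.22 pred mid-edge 268.45Traceback (most recent call last):
  File "<stdin>", line 9, in <module>
IndexError: index 0 is out of bounds for axis 0 with size 0
```

```bash
python3 -m crank '{"travel":[[0,0,-2],[0,0,-4],[0,0,-5],[0,0,-5.5],[0,0,-6]],"turn":[[0,0,0],[0,0,0],[0,0,0],[0,0,0],[0,0,0]],"gripper":[1,1,1,1,1]}'
```

```text
clock: 6.8
position: [0.6004, -0.0349, 0.0703]
tool_rot: [3.141, -0.001, 0.29]
force: [-0.8, -0.6, 1.0]
grip_width: 0.0161
finger_force: 35.3
```

```bash
python3 -m crank '{"travel":[[0,0,-0.3],[0,0,-0.6],[0,0,-0.8],[0,0,-0.9],[0,0,-0.9]],"turn":[[0,0,0],[0,0,0],[0,0,0],[0,0,0],[0,0,0]],"gripper":[1,1,1,1,1]}'
```

```text
clock: 7.3
position: [0.6003, -0.0348, 0.0616]
tool_rot: [-3.141, -0.001, 0.29]
force: [-3.4, 0.5, 7.9]
grip_width: 0.0163
finger_force: 36.5
```

```bash
python3 -m crank '{"travel":[[0,0,-0.1],[0,0,-0.1],[0,0,-0.1],[0,0,-0.1],[0,0,-0.1]],"turn":[[0,0,0],[0,0,0],[0,0,0],[0,0,0],[0,0,0]],"gripper":[1,1,1,1,1]}';python3 -m crank '{"travel":[[0,0,0],[0,0,0],[0,0,0],[0,0,0],[0,0,0]],"turn":[[0,0,0],[0,0,0],[0,0,0],[0,0,0],[0,0,0]],"gripper":[0.8,0.7,0.6,0.5,0.4]}';python3 -m crank '{"travel":[[0,0,0],[0,0,0],[0,0,0],[0,0,2],[0,0,4]],"turn":[[0,0,0],[0,0,0],[0,0,0],[0,0,0],[0,0,0]],"gripper":[0.3,0.3,0.3,0.3,0.3]}'; python3 -m crank '{"travel":[[0,0,4],[0,0,8],[0,0,10],[0,0,10],[0,0,10]],"turn":[[0,0,0],[0,0,0],[0,0,0],[0,0,0],[0,0,0]],"gripper":[0.3,0.3,0.2,0.1,0]}'; 
```

```text
clock: 7.8
position: [0.6004, -0.0348, 0.0613]
tool_rot: [-3.141, -0.001, 0.289]
force: [-7.0, 1.5, 22.4]
grip_width: 0.0163
finger_force: 38.6
clock: 8.3
position: [0.6001, -0.0349, 0.06]
tool_rot: [3.141, 0.0, 0.289]
force: [0.4, 0.8, -0.1]
grip_width: 0.0511
finger_force: 0.0
clock: 8.8
position: [0.5997, -0.0349, 0.1001]
tool_rot: [-3.141, 0.001, 0.289]
force: [1.1, 0.4, 0.1]
grip_width: 0.06
finger_force: 0.0
clock: 9.3
position: [0.6, -0.0346, 0.1999]
tool_rot: [-3.141, -0.0, 0.29]
force: [-0.2, -0.3, -0.1]
grip_width: 0.0856
finger_force: 0.0
```

```bash
python3 -m crank '{"travel":[[-1.7,-4.6,0],[-3.4,-9.2,0],[-5.1,-13.8,0],[-6.8,-18.4,0],[-8.4,-23,0]],"turn":[[0,0,-2],[0,0,-4],[0,0,-6],[0,0,-8.5],[0,0,-8.5]],"gripper":[0,0,0,0,0]}' 60; python3 - <<'E'
from workcell import bot
import cv2,pickle; from h import *
np.set_printoptions(precision=4,suppress=True)
f=bot.grab_frame("scene"); t=bot.grab_frame("top"); pickle.dump((f,t),open("pics/p4.pkl","wb"))
a=cv2.resize(f["pixels"][225:300,262:362,::-1],None,fx=4,fy=4,interpolation=cv2.INTER_CUBIC); b=cv2.resize(t["pixels"][180:260,265:340,::-1],None,fx=4,fy=4,interpolation=cv2.INTER_CUBIC)
o=np.zeros((330,710,3),np.uint8); o[:300,:400]=np.clip(a*1.4,0,255); o[:320,405:705]=np.clip(b*2.2,0,255); cv2.imwrite("pics/g4.png",o)
T=pickle.load(open("pics/top0.pkl","rb")); S=pickle.load(open("pics/scene0.pkl","rb"))
m=(T["pixels"].max(2)<40).astype(np.uint8)*255; c=blob(m,(393,251),22); r=cv2.minAreaRect(c); P=toz(T,cv2.boxPoints(r),.044)[:,:2]; print("handle",r,P.mean(0),np.linalg.norm(np.diff(P,axis=0),axis=1),np.degrees(np.arctan2(*(P[1]-P[0])[::-1])),np.degrees(np.arctan2(*(P[2]-P[1])[::-1])))
# cover holes in the top picture, dark spots near predicted places
th=np.radians(8.1); R=np.array([[np.cos(th),-np.sin(th)],[np.sin(th),np.cos(th)]]); g=cv2.cvtColor(T["pixels"],cv2.COLOR_RGB2GRAY).astype(float)
pr=proj(T,np.c_[HO@R.T+[.5129,-.2861],np.full(4,.004)]); out=[]
for p in pr:
    x,y=np.round(p).astype(int); w=g[y-3:y+4,x-3:x+4]; yy,xx=np.mgrid[-3:4,-3:4]; d=np.clip(np.percentile(w,70)-4-w,0,None)*(xx**2+yy**2<10); out.append([x+(d*xx).sum()/d.sum(),y+(d*yy).sum()/d.sum()])
print(pr.tolist(),out); k=rigid(HO,toz(T,out,.004)[:,:2]); print("cover holes",np.degrees(k[0]),k[1],k[2]); o=bot.observe(); print(o["position"],o["tool_rot"])
E
```

```text
clock: 9.8
position: [0.5147, -0.2661, 0.1987]
tool_rot: [-3.141, 0.002, 0.14]
force: [0.2, -0.0, -0.3]
grip_width: 0.0853
finger_force: 0.0
handle ((393.4999694824219, 251.5), (28.14278793334961, 4.926059246063232), 80.13418579101562) [ 0.5135 -0.2811] [0.0134 0.0764 0.0134] -81.29194513590774 -171.6541222852937
[[413.7559995420446, 272.81918190212025], [405.5975208460312, 225.04948366343885], [372.01511500524003, 230.5138201782603], [380.03502642310303, 278.3475044489877]] [[np.float64(414.4138211382114), np.float64(272.8008130081301)], [np.float64(406.0), np.float64(224.70697674418605)], [np.float64(372.2578947368421), np.float64(230.81052631578947)], [np.float64(380.8200692041523), np.float64(278.36418685121106)]]
cover holes 8.58971090855162 [ 0.5129 -0.2876] [0.4993 0.6997 0.4649 0.2461]
[ 0.5123 -0.2713  0.1994] [3.1394 0.0023 0.1324]
```

View pics/g4.png

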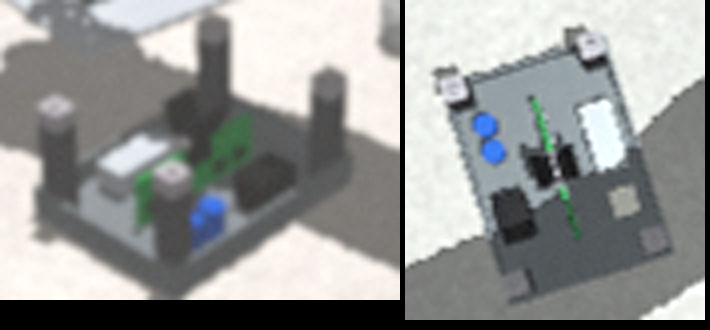

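The clip sits astride the board at crop pixel (553,165), which is the middle of the green edge, with its arms up and released. Next is the cover.

```bash
python3 -m crank '{"travel":[[-0.3,-2.2,0],[-0.3,-2.2,-3],[-0.3,-2.2,-6],[-0.3,-2.2,-8],[-0.3,-2.2,-8]],"turn":[[0,0,0.3],[0,0,0.3],[0,0,0.3],[0,0,0.3],[0,0,0.3]],"gripper":[0,0,0,0,0]}' 60;python3 -m crank '{"travel":[[0,0,0],[0,0,0],[0,0,0],[0,0,0],[0,0,0]],"turn":[[0,0,0],[0,0,0],[0,0,0],[0,0,0],[0,0,0]],"gripper":[0,0,0,0,0]}'
```

```text
clock: 10.4
position: [0.5115, -0.2858, 0.1167]
tool_rot: [-3.139, 0.005, 0.146]
force: [-0.7, -0.4, 1.3]
grip_width: 0.0855
finger_force: 0.0
clock: 10.9
position: [0.5133, -0.2868, 0.1204]
tool_rot: [3.141, -0.001, 0.147]
force: [-0.1, 0.5, -0.5]
grip_width: 0.0853
finger_force: 0.0
```

```bash
python3 -m crank '{"travel":[[0,0,-3],[0,0,-6],[0,0,-7.5],[0,0,-8.1],[0,0,-8.1]],"turn":[[0,0,0],[0,0,0],[0,0,0],[0,0,0],[0,0,0]],"gripper":[0,0,0,0,0]}' 80;python3 -m crank '{"travel":[[0,0,0],[0,0,0],[0,0,0],[0,0,0],[0,0,0]],"turn":[[0,0,0],[0,0,0],[0,0,0],[0,0,0],[0,0,0]],"gripper":[0.3,0.5,0.7,0.9,1]}';python3 -m crank '{"travel":[[0,0,0],[0,0,0],[0,0,0],[0,0,0],[0,0,0]],"turn":[[0,0,0],[0,0,0],[0,0,0],[0,0,0],[0,0,0]],"gripper":[1,1,1,1,1]}'
```

```text
clock: 11.4
position: [0.513, -0.287, 0.039]
tool_rot: [-3.142, 0.0, 0.146]
force: [-0.1, 1.3, -0.4]
grip_width: 0.0854
finger_force: 0.0
clock: 11.9
position: [0.5132, -0.2867, 0.0392]
tool_rot: [-3.141, -0.0, 0.147]
force: [0.4, 0.8, 0.1]
grip_width: 0.0125
finger_force: 0.7
clock: 12.4
position: [0.5132, -0.2867, 0.0394]
tool_rot: [-3.141, -0.0, 0.146]
force: [-1.4, 2.0, 7.7]
grip_width: 0.0083
finger_force: 78.5
```

```bash
python3 -m crank '{"travel":[[0,0,0.5],[0,0,1.5],[0,0,3],[0,0,5],[0,0,7]],"turn":[[0,0,0],[0,0,0],[0,0,0],[0,0,0],[0,0,0]],"gripper":[1,1,1,1,1]}';python3 -m crank '{"travel":[[0,0,2],[0,0,4],[0,0,6],[0,0,8],[0,0,9]],"turn":[[0,0,0],[0,0,0],[0,0,0],[0,0,0],[0,0,0]],"gripper":[1,1,1,1,1]}';python3 -m crank '{"travel":[[0.5,1.5,0],[1.4,4,0],[2.4,7,0],[3.5,10,0],[4.5,13,0]],"turn":[[0,0,1],[0,0,2],[0,0,3],[0,0,4],[0,0,5]],"gripper":[1,1,1,1,1]}';python3 -m crank '{"travel":[[1,3,0],[2,6,0],[3,9,0],[3.8,11,0],[4.2,12.2,0]],"turn":[[0,0,1],[0,0,2],[0,0,3],[0,0,3.2],[0,0,3.2]],"gripper":[1,1,1,1,1]}';python3 -m crank '{"travel":[[0,0,-0.5],[0,0,-1],[0,0,-1.5],[0,0,-2],[0,0,-2]],"turn":[[0,0,0],[0,0,0],[0,0,0],[0,0,0],[0,0,0]],"gripper":[1,1,1,1,1]}'; python3 - <<'E'
from workcell import bot
import cv2,pickle; from h import *
o=bot.observe();print(o["position"],o["tool_rot"],o["moment"])
f=bot.grab_frame("scene"); t=bot.grab_frame("top"); pickle.dump((f,t,o),open("pics/p5.pkl","wb"))
a=cv2.resize(f["pixels"][185:300,240:375,::-1],None,fx=3,fy=3,interpolation=cv2.INTER_CUBIC); b=cv2.resize(t["pixels"][170:270,255:350,::-1],None,fx=4,fy=4,interpolation=cv2.INTER_CUBIC)
p=np.zeros((400,790,3),np.uint8); p[:345,:405]=np.clip(a*1.4,0,255); p[:400,410:790]=np.clip(b*2.2,0,255); cv2.imwrite("pics/g5.png",p)
E
```

```text
clock: 12.9
position: [0.513, -0.2869, 0.1107]
tool_rot: [3.141, -0.0, 0.146]
force: [0.1, -0.3, -2.8]
grip_width: 0.0082
finger_force: 78.3
clock: 13.4
position: [0.5134, -0.2872, 0.2015]
tool_rot: [3.14, -0.002, 0.146]
force: [0.3, -0.7, -3.7]
grip_width: 0.0085
finger_force: 78.4
clock: 13.9
position: [0.5583, -0.1548, 0.1987]
tool_rot: [-3.141, 0.001, 0.235]
force: [0.3, 0.1, -3.1]
grip_width: 0.0085
finger_force: 78.4
clock: 14.4
position: [0.6003, -0.0321, 0.1985]
tool_rot: [-3.141, 0.001, 0.292]
force: [-0.1, 0.5, -3.3]
grip_width: 0.0083
finger_force: 78.4
clock: 14.9
position: [0.5996, -0.0355, 0.1782]
tool_rot: [-3.141, 0.001, 0.289]
force: [0.8, 0.3, -3.7]
grip_width: 0.0083
finger_force: 78.3
[ 0.59959733 -0.03548915  0.17821795] [-3.14138775e+00  1.11354188e-03  2.88516001e-01] [-0.00975491 -0.00329479  0.04580441]
```

View pics/g5.png

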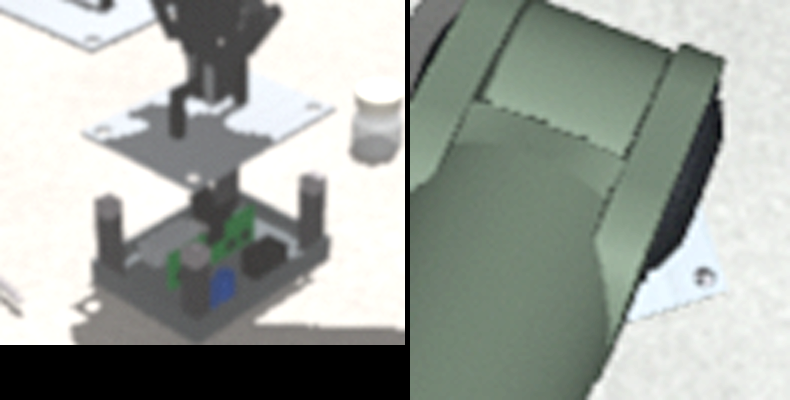

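The plate is held level. In the scene panel, holes are visible at (103,130), (195,178) and (315,106) above the pillars. In the top panel, one plate hole at (705,277) shows a pillar hole beneath it. Next I'll lower to hover height and measure.

```bash
python3 -m crank '{"travel":[[0,0,-1],[0,0,-2],[0,0,-3],[0,0,-4],[0,0,-4.4]],"turn":[[0,0,0],[0,0,0],[0,0,0],[0,0,0],[0,0,0]],"gripper":[1,1,1,1,1]}';python3 -m crank '{"travel":[[0,0,0],[0,0,0],[0,0,0],[0,0,0],[0,0,0]],"turn":[[0,0,0],[0,0,0],[0,0,0],[0,0,0],[0,0,0]],"gripper":[1,1,1,1,1]}'; python3 - <<'E'
from workcell import bot
import cv2,pickle; from h import *
o=bot.observe();print(o["position"],o["tool_rot"],o["moment"])
f=bot.grab_frame("scene"); t=bot.grab_frame("top"); pickle.dump((f,t,o),open("pics/p6.pkl","wb"))
a=cv2.resize(f["pixels"][215:290,262:357,::-1],None,fx=6,fy=6,interpolation=cv2.INTER_CUBIC); b=cv2.resize(t["pixels"][225:250,310:340,::-1],None,fx=7,fy=7,interpolation=cv2.INTER_CUBIC)
p=np.zeros((450,790,3),np.uint8); p[:450,:570]=np.clip(a*1.4,0,255); p[:175,575:785]=np.clip(b*2.2,0,255); cv2.imwrite("pics/g6.png",p)
E
```

```text
clock: 15.5
position: [0.5996, -0.0348, 0.1335]
tool_rot: [-3.141, 0.002, 0.29]
force: [0.2, -0.7, -2.3]
grip_width: 0.0083
finger_force: 78.3
clock: 16.0
position: [0.6002, -0.0348, 0.1352]
tool_rot: [3.142, -0.0, 0.29]
force: [0.3, -0.5, -2.8]
grip_width: 0.0081
finger_force: 78.3
[ 0.60024296 -0.03477736  0.13523289] [ 3.14158877e+00 -4.34577481e-04  2.89564601e-01] [0.04889673 0.00010569 0.02139566]
```

View pics/g6.png

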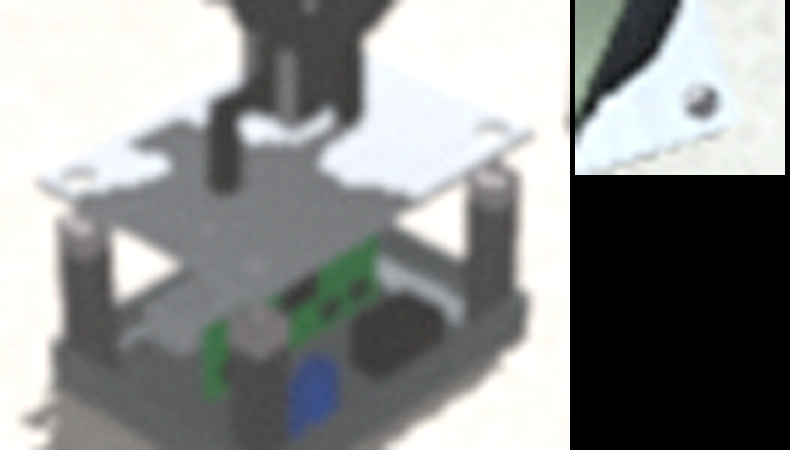

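The plate hovers level over the pillars. The scene crop shows plate holes at about (80,175) and (493,128), with pillar tops at about (83,222) and (495,180) below them. The top crop shows a plate hole at (700,101). I'll compute the offset from these.

```bash
python3 - <<'E'
import pickle; from h import *
np.set_printoptions(precision=2,suppress=True,linewidth=220,threshold=5000)
f,t,o=pickle.load(open("pics/p6.pkl","rb")); f0=pickle.load(open("pics/scene0.pkl","rb"))
a=np.radians(16.63); R=np.array([[np.cos(a),-np.sin(a)],[np.sin(a),np.cos(a)]]); c=np.array([.6001,-.0345])
H=HO@R.T+c
print("top: pred plate hole0 z.099",proj(t,np.r_[H[0],.099]),"thread",proj(t,np.r_[H[0],.08]))
g=t["pixels"].mean(2).astype(int); print(g[233:246,320:336])
for i in(1,2,3): print("scene pred hole",i,proj(f,np.r_[H[i],.099])[0],"pillar",proj(f,np.r_[H[i],.08])[0])
g=f["pixels"].mean(2).astype(int);print("left hole/pillar");print(g[238:258,266:286]);print("right");print(g[230:251,335:355]); print("front");print(g[253:276,295:317])
E
```

```text
top: pred plate hole0 z.099 [[326.98 239.34]] thread [[326.85 239.53]]
[[ 35  77 106 114 113 113 112 113 112 113 110 110 109 111 112 110]
 [ 78 108 115 113 112 112 113 113 113 112 110 108 107 110 111 109]
 [106 114 114 112 112 112 113 113 115 114 112 110 108 110 109 107]
 [114 113 113 113 113 114 111 109 109 112 114 111 110 109 109 109]
 [112 112 113 113 113 111 101  98  89  91 109 112 110 110 111 110]
 [111 111 113 114 113 102  92  95  74  55  91 113 112 110 110 109]
 [111 112 112 114 112 102  87  72  55  55  87 110 113 112 110 109]
 [110 111 112 114 115  99  66  48  48  58  91 112 113 113 111 111]
 [111 112 112 113 115 106  86  68  63  83 108 116 113 113 111 111]
 [111 111 112 113 114 114 112 105 100 109 114 113 113 111 109 109]
 [112 111 112 113 113 115 115 113 109 108 102 104 110 108 107 107]
 [113 112 113 113 111 111 110 102  93  90  99 109 110 107 106 108]
 [114 109 109 109 101 103 102  99 107 107 107 109 111 109 109 110]]
scene pred hole 1 [274.85 244.63] pillar [275.24 251.4 ]
scene pred hole 2 [304.25 260.49] pillar [304.38 267.47]
scene pred hole 3 [343.72 236.81] pillar [3
[... 4335 characters left out ...]
54 54 51]
 [91 91 92 92 91 88 83 82 85 88 87 83 74 63 53 49 50 55 58 54 52 49]
 [92 91 90 87 84 84 82 81 84 89 90 84 82 76 67 59 57 59 57 56 52 46]
 [91 89 81 75 72 78 82 83 83 87 88 86 84 84 78 65 58 58 59 58 55 53]
 [87 78 67 62 66 77 83 84 82 83 84 84 85 86 82 69 61 54 57 59 59 61]
 [81 70 59 59 65 78 84 85 84 84 83 84 84 85 82 69 61 59 59 61 64 64]
 [78 65 60 58 66 77 83 85 84 82 84 86 86 83 78 67 59 61 62 64 65 67]
 [75 65 58 60 62 68 76 81 84 85 86 84 83 77 71 62 61 62 66 64 67 65]
 [68 62 59 58 56 61 64 72 76 82 84 80 72 65 60 61 65 65 66 64 65 66]
 [66 62 59 58 56 55 59 60 66 72 76 70 62 58 55 61 66 65 64 62 64 65]
 [63 63 59 55 53 52 55 55 56 61 60 57 53 56 56 61 65 65 63 63 61 64]]
```

```bash
python3 - <<'E'
import pickle; from h import *
np.set_printoptions(precision=2,suppress=True,linewidth=220,threshold=5000)
f,t,o=pickle.load(open("pics/p6.pkl","rb")); f0=pickle.load(open("pics/scene0.pkl","rb"))
f5=pickle.load(open("pics/p5.pkl","rb"))[0]
def res(nm,F,c,yaw,z,ids,up=0):
    a=np.radians(yaw); R=np.array([[np.cos(a),-np.sin(a)],[np.sin(a),np.cos(a)]]); H=HO@R.T+c; g=F["pixels"].mean(2)
    for i in ids:
        p=proj(F,np.r_[H[i],z])[0]; x,y=np.round(p).astype(int); y-=up
        w=g[y-3:y+3,x-3:x+4]; yy,xx=np.mgrid[-3:3,-3:4]; d=np.clip(np.percentile(w,60)-6-w,0,None)*(xx**2/9+yy**2/6<1.05)
        q=np.array([x+(d*xx).sum()/d.sum(),y+(d*yy).sum()/d.sum()]); print(nm,i,"pred",p,"dark rim",q,"diff",q-p)
        if nm=="bench": print(g[y-5:y+6,x-6:x+7].astype(int))
res("bench",f0,[.5129,-.287],8.4,.004,[1,2,3])
res("p5",f5,[.5997,-.0352],16.6,.1432,[1,3],1)
res("p6",f,[.6002,-.0347],16.6,.100,[1,3],1)
E
```

```text
bench 1 pred [264.97 221.6 ] dark rim [264.91 221.92] diff [-0.06  0.32]
[[165 165 164 163 164 163 164 163 165 166 164 163 164]
 [166 166 166 163 163 163 162 162 164 164 162 164 162]
 [168 166 168 165 163 160 161 162 162 164 162 162 162]
 [167 166 164 165 161 156 151 151 154 160 163 164 162]
 [163 157 157 159 156 145 138 138 143 155 161 162 163]
 [161 146 142 147 148 142 139 141 144 155 162 163 163]
 [163 145 128 130 139 148 154 156 158 160 164 163 165]
 [167 156 139 130 131 142 151 159 163 166 166 166 166]
 [169 166 157 150 138 135 138 148 159 165 168 166 166]
 [168 167 164 164 157 148 137 134 144 157 163 166 166]
 [167 166 167 167 166 162 154 139 131 139 153 161 164]]
bench 2 pred [283.89 234.81] dark rim [284.57 234.88] diff [0.69 0.07]
[[165 166 166 167 165 165 166 163 164 163 163 162 162]
 [166 168 166 167 167 166 165 165 164 164 164 164 164]
 [167 167 167 166 166 166 164 164 164 165 164 164 164]
 [159 167 167 167 164 158 154 154 159 164 165 165 163]
 [143 156 163 165 156 145 136 135 146 158 163 162 158]
 [133 137 151 156 148 139 134 133 138 150 153 150 143]
 [141 128 133 144 14
[... 512 characters left out ...]
4 158 157 155 157 164 167 168 170]
 [163 163 164 162 159 149 141 139 144 156 165 166 167]
 [162 162 162 161 157 149 140 136 140 150 155 154 156]
 [161 162 162 162 161 158 155 151 144 144 143 136 144]
 [163 161 161 162 160 158 151 144 135 131 134 138 150]
 [162 161 157 152 149 143 134 131 133 139 152 159 163]
 [157 150 140 135 134 136 138 146 157 161 169 170 171]
 [142 133 128 132 143 152 159 164 169 172 172 171 171]]
p5 1 pred [273.94 228.22] dark rim [273.78 227.56] diff [-0.16 -0.66]
p5 3 pred [344.23 220.67] dark rim [343.96 220.  ] diff [-0.26 -0.67]
p6 1 pred [274.75 244.24] dark rim [274.92 243.41] diff [ 0.17 -0.83]
p6 3 pred [343.65 236.44] dark rim [343.9  235.61] diff [ 0.24 -0.83]
```

```bash
python3 -m crank '{"travel":[[0,0.05,-0.05],[-0.05,0.1,-0.1],[-0.05,0.1,-0.1],[-0.05,0.1,-0.1],[-0.05,0.1,-0.1]],"turn":[[0,0,0],[0,0,0],[0,0,0],[0,0,0],[0,0,0]],"gripper":[1,1,1,1,1]}'; python3 -m crank '{"travel":[[0,0,0],[0,0,0],[0,0,0],[0,0,0],[0,0,0]],"turn":[[0,0,0],[0,0,0],[0,0,0],[0,0,0],[0,0,0]],"gripper":[1,1,1,1,1]}'; python3 - <<'E'
from workcell import bot
import pickle; from h import *
np.set_printoptions(precision=4,suppress=True,linewidth=200)
t=bot.grab_frame("top"); g=t["pixels"].mean(2); w=g[236:243,323:333]; m=np.clip((111-w)/30,0,1); m[m<.15]=0; yy,xx=np.mgrid[236:243,323:333]; q=np.array([(m*xx).sum(),(m*yy).sum()])/m.sum()
print(w.astype(int),q, "plate hole0",toz(t,q,.098)[0,:2],"thread",toz(t,[327.1,239.6],.08)[0,:2]); o=bot.observe(); print(o["position"],o["tool_rot"])
E
```

```text
clock: 16.6
position: [0.5996, -0.0338, 0.134]
tool_rot: [-3.142, 0.0, 0.29]
force: [0.3, 0.3, -2.6]
grip_width: 0.0081
finger_force: 78.3
clock: 17.1
position: [0.5996, -0.0338, 0.134]
tool_rot: [-3.142, -0.0, 0.29]
force: [-0.2, 0.3, -3.3]
grip_width: 0.0087
finger_force: 78.3
[[112 113 113 112 108 111 114 112 110 109]
 [112 113 112 106  97  94 104 111 111 110]
 [113 114 106  96  94  74  73 102 112 111]
 [114 110 103  90  71  55  55  91 113 111]
 [114 110  93  67  47  48  66  99 115 115]
 [113 115  99  67  54  62  92 113 114 113]
 [113 115 112 102  88  92 108 117 115 113]] [327.5418 239.598 ] plate hole0 [ 0.548  -0.1014] thread [ 0.5485 -0.1006]
[ 0.5996 -0.0338  0.134 ] [-3.1415  0.      0.2895]
```

```bash
python3 -c "
from workcell import bot
print(bot.job_done())"
```

```text
the job is handed in; nothing more can be done
None
```

The job is handed in: the clip is down on the middle of the board's top edge and released. The cover is held level about 15 mm above the pillars; at the one hole visible from above, it is centred to about 1 mm.

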